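# Rock a seized heating block out of its dry-block heater

## Robot

A 6-joint arm with a two-finger parallel gripper is mounted at the origin on the work surface. World frame = base frame: x ahead of the robot, y to its left, z up, the work surface at z = 0. Lengths are in mm, angles in rad, forces in N, time in s.
With the tool pointing down it reaches from about 400 to 925 mm from the base axis. Payload 12.5 kg.
Tool frame: the origin (TCP) lies at the centre of the arm's flange, where the gripper is bolted on; the fingertips stand 190 mm ahead of it and the grasp point (between the pads) lies 171 mm ahead of it; z points along the fingers, y is the direction in which the jaws open and shut (so a half turn about z gives the same grasp; the last joint's range is limited). The gripper opens to 95 mm and grips with 3 to 60 N. Pads are 20 mm wide; open, the fingers measure 119 mm over their backs; the gripper's body (75 mm by 180 mm) begins 59 mm behind the grasp point.
Start: joints at [-1.302, 0.491, 1.559, -0, 1.092, -0.106], TCP at [228.823, -581.605, 404.761] pointing down, gripper open.
Joint ranges: [-3.1, 3.1], [-0.84, 2.19], [0.05, 2.79], [-1.13, 4.28], [0.06, 2.93], [-2.69, 2.69]. Speed limits (rad/s): [2.22, 2.22, 2.79, 3.14, 3.14, 3.14].

## Interface

Orientations are given as [roll, pitch, yaw] about the fixed x, y, z axes, in that order (R = Rz(yaw) Ry(pitch) Rx(roll)).
In Python, from cell import env gives the robot as it stands.
- The arm moves only by the shell command python3 -m pendant 'ROWS'. ROWS is JSON, a list of rows, each an object of numbers: "x", "y", "z": the shift along the tool's x, y, z in units of 150 mm (1.0 is 150 mm); "rx", "ry", "rz": the turn, a rotation vector about the tool's x, y, z in units of 45 degrees (1.0 is 45 degrees); "jaw": the opening, from 0 (shut) to 1 (fully open). In form: [{"x": .., "y": .., "z": .., "rx": .., "ry": .., "rz": .., "jaw": ..}, ...]. A call has 1 to 10 rows; each row is the pose to reach, as a shift and turn from the pose commanded when the call began, along the tool's axes at that moment; what a row does not reach only later rows make up. A row lasts 1/8 s, in which the tool goes at most 62.5 mm and 10.7 degrees, less where a joint would pass 70% of its speed; a pose out of reach is approached as far as the arm can. A call with a number of a shift or a turn outside -1 to 1 is refused whole. A call with a gripper value outside its range is refused whole. The fingers move at their own pace and stop on an object; the grip force is fixed at half the most. Time passes only in rows, so rows that repeat a pose let the fingers close. It gives the time, the measured TCP pose, the force and the opening at its end, in the units of the state.
- env.state(): the state, without advancing time (a new reading comes with each control period).
- env.read_camera(name): name is "scene" or "top"; returns a dict with "img" (384x512x3 uint8, red, green, blue), "fx", "fy", "cx", "cy" (pixels), "D" ([k1, k2, p1, p2, k3] as OpenCV has them; the pictures are not rectified), "rvec" (rotation vector, rad) and "tvec" (3), from world to camera coordinates, as OpenCV has them. Camera axes: x right, y down, z forward; pixel columns grow to the right and rows downward; lengths in mm; the calibration is good to about 2 mm. A picture is of the moment at which its call begins. There is no depth.
- env.job_done(): hands the job in, once; it reports no verdict.
The state is a dict: "t": time; "joints": joint angles; "qvel": joint speeds; "tau": joint torques, N m; "eef_pos": TCP position; "tcp_rot": TCP orientation; "ft_force": force on the tool from outside, world axes, zero at the start; "moment": the same for the moment, N m; "opening": opening from 0.0 (shut) to 1.0 (fully open).
Only numpy, scipy, OpenCV 4.12 (cv2) and the standard library are available. Lean on these libraries where they do the work, as an engineer would, in place of code of your own. Each camera call takes 0.05 s, during which the arm holds its last target.

## Task

The heating block has seized in the well of the dry-block heater and the well has to be wiped out. Slide the heater's heat control fully to off, then take the block by its handle and rock it from side to side, easing it up a little at each swing so that it walks free without the heater being lifted, tipped or dragged from its place. Finish while still holding the block: level, still and about two centimetres clear above its well, with the heater and everything else left standing where it was.

Things in the scene. Friction and masses are not known exactly. Their poses are not given: they have to be found in the camera images.
- heater: Dry-block heater, cream box 240 (x) x 200 (y) x 80 mm high on rubber feet, 3 kg, loose on the bench. Origin: centre of its underside; x to its back, y to its left seen from its front (the control side), z up. The block sits in a well in its top, the controls are on the front of its top. About 20 N straight up on the block tips the heater off the bench; freeing the block so takes 30 N or more.
- well (a point): Centre of the well's mouth, level with the heater's top, 40 mm behind its middle; axes as the heater. The well is 63 x 63 mm and 30 mm deep. Two sprung round noses in each of its left and right walls, 20 mm above its floor, pinch the block hard.
- block: Aluminium block 60 x 60 x 45 mm, 0.4 kg, 30 mm deep in the well. Origin: centre of its underside, axes as the heater. It can lean about 0.09 rad to left or right (turned about the heater's x axis), more as it rises; each lean slides one side up past its noses while the other stays gripped. Raised 3 to 5 mm per swing it walks up; it is free once risen 20 to 25 mm.
- handle (a point): Centre of the grip bar of the block's lifting handle, 85 mm above the block's underside: black bar 54 long (x, front to back) x 14 thick (y, left to right) x 24 mm high, on two steel stems 28 mm high over the block. Grip it across its thickness; axes as the block. Leaning the block by 0.085 rad moves it 6 mm to that side.
- heat (a joint): Heat control slider: distance in m from off; 0 = fully off, at the left (+y) end of its track, 0.05 = hottest, at the right (-y) end. Sliding friction about 2 N.
- heat_top (a point): Centre of the top of the heat slider's black cap, 22 (x) x 14 (y) x 26 mm high with a white line across it. It runs along the heater's y axis, its track 85 mm in front of the heater's middle; the deck lies 28 mm below this point. Axes as the heater.
- tube_rack: Bystander: orange microtube rack 75 x 125 x 48 mm, to the right of the heater. Origin at the centre of its underside.
- specimen_cup: Bystander: clear specimen jar with a red lid, 60 diameter, 70 high, to the left of the heater. Origin at the centre of its underside.
- stain_bottle: Bystander: amber bottle with a black cap, 52 diameter, 125 high, to the left of the heater. Origin at the centre of its underside.
- beaker: Bystander: glass beaker, 68 diameter, 90 high. Origin at the centre of its underside.
- slide_box: Bystander: blue slide box 105 x 175 x 30 mm. Origin at the centre of its underside.
- timer: Bystander: white bench timer 55 x 70 x 22 mm. Origin at the centre of its underside.
- spatula: Bystander: steel lab spoon, 180 long, lying flat, handle towards its -x. Origin at its middle, underside.
There are look-alikes about, which are no part of the job. Leave any blue or turquoise look-alike of the block alone.

How it is judged (in metres and radians):
On the way, in this order (a step that is already met when the one before it is completed fails the run):
1. the heat control is fully off (within 5 mm of its end), the block still seated (value of joint heat below 0.005 m and z of block in the frame of heater below 0.055 m), for 0.1 s.
2. the block, still in its well, leans to the left (handle at least 3.5 mm left of the middle) (y of handle in the frame of heater above 0.0035 m and z of block in the frame of heater below 0.078 m), for 0.05 s.
3. the block, still in its well, leans to the right (handle at least 3.5 mm right of the middle); any swing after one to the left counts (y of handle in the frame of heater below -0.0035 m and z of block in the frame of heater below 0.078 m), for 0.05 s.
At the end, for the whole second after the job is handed in: Heat within 5 mm of off; block held by the fingers alone, underside 6 to 50 mm above the heater's top, within 35 mm of the well's centre, level within 10 degrees, still; heater flat, within 60 mm of where it was; nothing else moved over 30 mm (value of joint heat below 0.005 m and z of block in the frame of heater between 0.086 and 0.13 m and horizontal distance between block and well below 0.035 m and angle between block's own z axis and vertical below 0.17 rad and contact force between the fingers and block above 1 N and contact force between block and heater below 0.2 N and linear speed of block below 0.03 m/s and height (world z) of heater below 0.004 m and angle between heater's own z axis and vertical below 0.03 rad and distance of heater from where it was at the start of the episode below 0.06 m and distance of each of tube_rack, specimen_cup, stain_bottle, beaker, slide_box, timer, spatula from where it was at the start of the episode below 0.03 m); the arm keeps its last pose, push and grip.
It fails at once if the heater is lifted or tipped off the bench by about a centimetre (its middle 10 mm up, or a lean of 0.1 rad) (height (world z) of heater above 0.01 m or angle between heater's own z axis and vertical above 0.1 rad).
It fails at once if a bystander is knocked over or shoved by more than 40 mm (distance of any of tube_rack, specimen_cup, stain_bottle, beaker, slide_box, timer, spatula from where it was at the start of the episode above 0.04 m).
It also fails if it takes over 53 s, if anything falls off the work surface, if the arm or the gripper's body presses on something with over 40 N, if the wrist force passes 120 N, or if a joint passes its speed limit or range.

## Working session

There is one attempt and no reset: what is moved stays moved. The work goes in short steps, Python scripts to look and compute and a shell command to move; the robot and the scene stay as the last step left them, time stands still between calls to the robot, and variables do not carry over. Pictures are saved under pics/ and viewed, and the job is handed in when it is done.

```bash
ls; mkdir -p pics; python3 - <<'E'
from cell import env
import cv2
print(env.state())
for n in ("scene","top"):
    c=env.read_camera(n); im=c.pop("img"); print(n,c)
    cv2.imwrite(f"pics/{n}0.png",cv2.resize(im[:,:,::-1],(800,600),interpolation=cv2.INTER_CUBIC))
    cv2.imwrite(f"pics/{n}0_raw.png",im[:,:,::-1])
E
```

```text
pics
{'t': 0.0, 'joints': array([-1.30159122e+00,  4.91591938e-01,  1.55943698e+00, -5.86054216e-06,
        1.09167051e+00, -1.05582070e-01]), 'qvel': array([ 0.00094878,  0.00173309, -0.00041751, -0.00056622, -0.00060509,
       -0.00041999]), 'tau': array([-3.95798052e-03, -6.12661028e+01, -2.58192533e+01,  6.92248112e-02,
        4.82149667e-02, -1.11786962e-04]), 'eef_pos': array([ 228.82234414, -581.58418985,  404.14580224]), 'tcp_rot': array([-3.14049150e+00, -1.11469757e-04,  3.74789817e-01]), 'ft_force': array([-0.09386661, -0.17695669,  0.17122717]), 'moment': array([ 0.02569646, -0.02788634,  0.0143428 ]), 'opening': 1.0015229528128258}
scene {'fx': 418.01018080300304, 'fy': 418.01018080300304, 'cx': 257.4956546660683, 'cy': 190.9540117693758, 'D': array([-0.00120826,  0.        ,  0.        ,  0.        ,  0.        ]), 'rvec': array([ 1.48365924,  2.28886085, -0.73360592]), 'tvec': array([ 223.64519392, -329.95342799, 1669.17149418])}
top {'fx': 398.68615546355466, 'fy': 398.68615546355466, 'cx': 255.6169568601934, 'cy': 191.89266522218247, 'D': array([-0.13555389,  0.        ,  0.        ,  0.        ,  0.        ]), 'rvec': array([ 2.11646244, -2.16567132,  0.13683099]), 'tvec': array([  -5.39827816,  541.02093276, 1399.37861729])}
```

View pics/scene0.png

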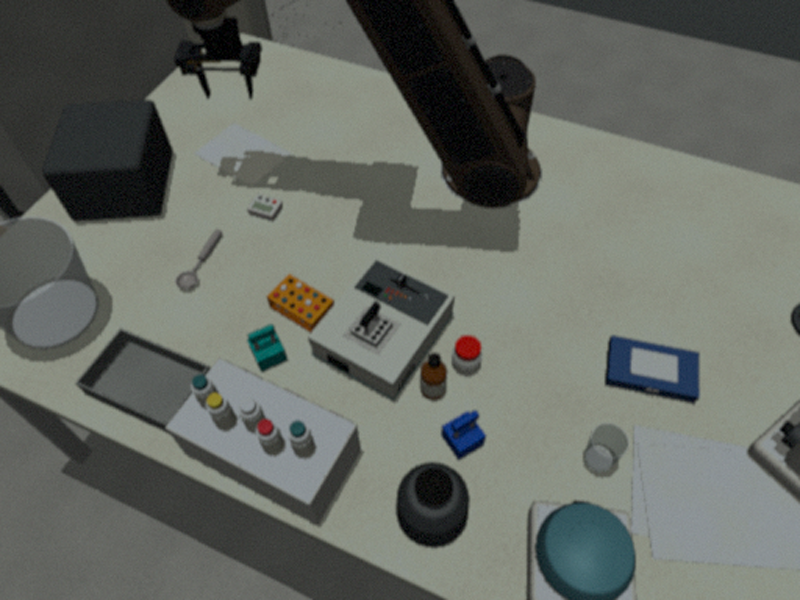

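View pics/top0.png

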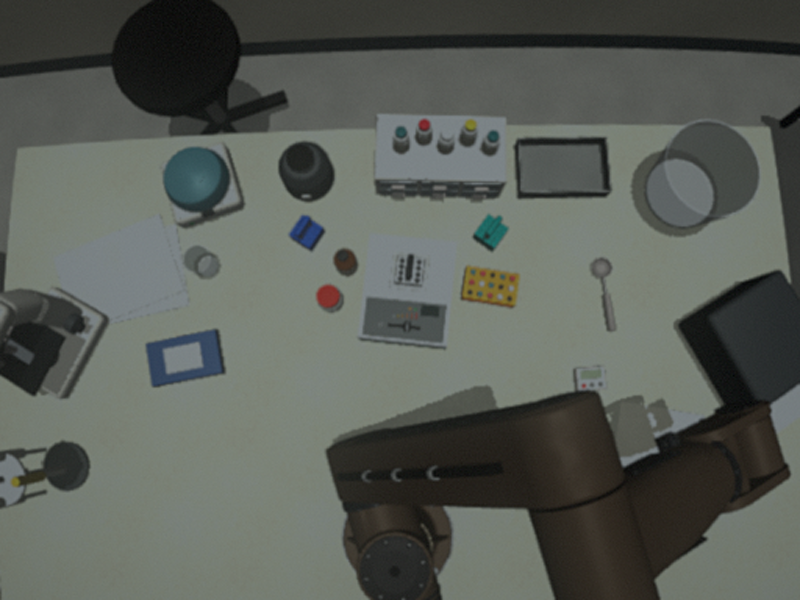

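The scene picture shows the heater at about (380,325) of 800x600, and the top picture shows it at (407,292), its front facing the robot. The slider knob is at about (407,326) in top. I'll zoom in on both.

```bash
python3 - <<'E'
import cv2
a=cv2.imread("pics/top0_raw.png"); b=cv2.imread("pics/scene0_raw.png")
f=lambda im,x,y,w,h,s:cv2.convertScaleAbs(cv2.resize(im[y:y+h,x:x+w],None,fx=s,fy=s,interpolation=cv2.INTER_CUBIC),alpha=1.5)
cv2.imwrite("pics/top0z.png",f(a,220,145,75,80,7.5))
cv2.imwrite("pics/scene0z.png",f(b,190,160,110,95,6))
E
```

```text
(no output)
```

View pics/top0z.png

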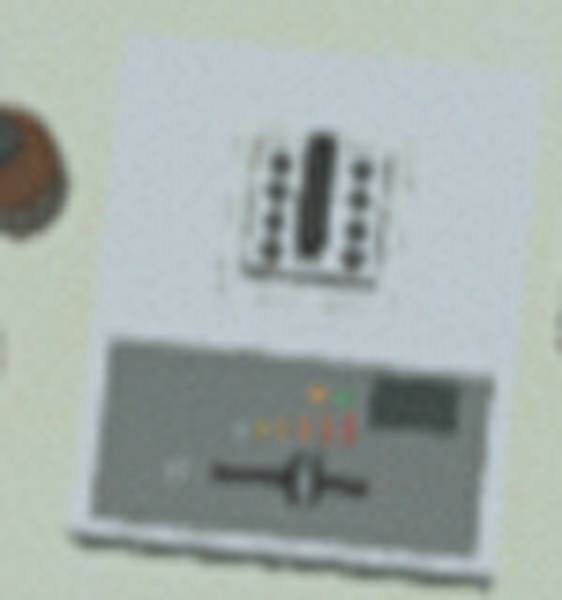

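View pics/scene0z.png

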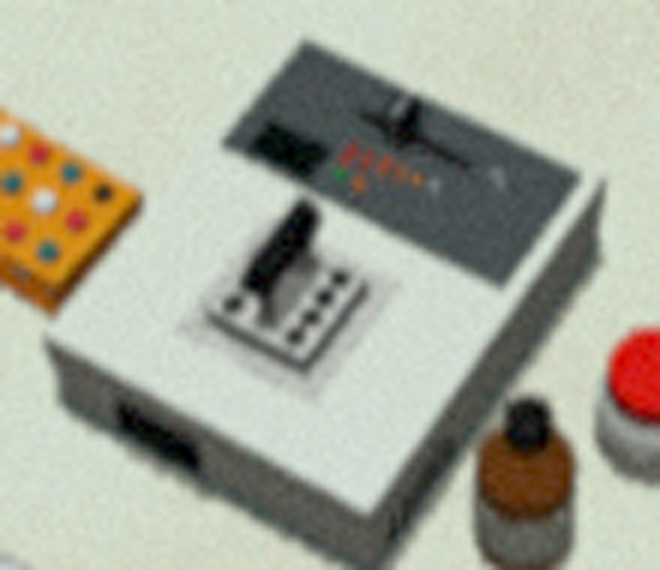

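```bash
cat > h.py <<'E'
import numpy as np, cv2, pickle, os
from scipy.optimize import least_squares
def cams():
    if not os.path.exists("c.pkl"):
        from cell import env
        d={}
        for n in("scene","top"):
            c=env.read_camera(n); c.pop("img"); d[n]=c
        pickle.dump(d,open("c.pkl","wb"))
    return pickle.load(open("c.pkl","rb"))
C=cams()
def K(c): return np.array([[c["fx"],0,c["cx"]],[0,c["fy"],c["cy"]],[0,0,1]])
def proj(n,P):
    c=C[n]; return cv2.projectPoints(np.asarray(P,float).reshape(-1,1,3),c["rvec"],c["tvec"],K(c),c["D"])[0].reshape(-1,2)
def tri(uv):
    r=least_squares(lambda p:np.concatenate([proj(n,p)[0]-u for n,u in uv.items()]),[600,0,80])
    return r.x, np.abs(r.fun).max()
def z(n,p,off,s): return (np.asarray(p,float)+.5)/s-.5+np.array(off)
E
cat > m.py <<'E'
from h import *
T=lambda *p:z("top",p,(220,145),7.5)
S=lambda *p:z("scene",p,(190,160),6)
pts={"BL":(T(128,35),S(370,515)),"BR":(T(545,72),S(48,340)),"FL":(T(77,525),S(603,180)),"FR":(T(490,570),S(305,38)),"bar":(T(316,196),S(283,245)),"knob":(T(302,478),S(405,108)),
"bF":(T(311,255),S(308,207)),"bB":(T(322,135),S(257,280))}
for k,(t,s) in pts.items(): print(k,*[np.round(v,1) for v in tri({"top":t,"scene":s})])
loc={"BL":(120,100),"BR":(120,-100),"FL":(-120,100),"FR":(-120,-100)}
def res(q):
    c,s=np.cos(q[3]),np.sin(q[3]);r=[]
    for k,(a,b) in loc.items():
        P=[q[0]+c*a-s*b,q[1]+s*a+c*b,q[2]]
        r+=list(proj("top",P)[0]-pts[k][0])+list(proj("scene",P)[0]-pts[k][1])
    return np.array(r)
r=least_squares(res,[600,0,80,0]);print(r.x,np.round(r.fun,1))
q=r.x;c,s=np.cos(q[3]),np.sin(q[3])
print("well",q[0]+40*c,q[1]+40*s,"track centre",q[0]-85*c,q[1]-85*s)
E
python3 m.py
```

```text
BL [691.3  47.2  73.3] 0.3
BR [ 667.3 -149.4   73.3] 0.7
FL [457.   75.9  73. ] 0.6
FR [ 431.5 -115.7   69.8] 0.8
bar [599.1 -41.2 133.7] 0.0
knob [474.4 -31.4 101.4] 0.1
bF [572.6 -39.1 133.2] 0.2
bB [625.8 -43.4 137.8] 0.4
[ 5.61418405e+02 -3.57538347e+01  7.09928350e+01 -1.29981967e-01] [-0.4 -0.3 -0.3  1.  -0.4  0.5 -0.9  0.2 -1.5  0.8  0.4  0.3  0.4  0.9
 -1.5 -1. ]
well 601.0809740470656 -40.938485203318194 track centre 477.13544514068695 -24.736452487697346
```

```bash
cat >> m.py <<'E'
def fz(n,u,zz): return least_squares(lambda p:proj(n,[p[0],p[1],zz])[0]-u,[600,0]).x.round(1)
for k,zz in(("knob",108),("bar",147),("BL",80),("BR",80),("FL",80),("FR",80)):
    print(k,fz("top",pts[k][0],zz),fz("scene",pts[k][1],zz if k!="bar" else 137))
# bench check: slide box/rack not needed
r=least_squares(lambda q:res([q[0],q[1],80,q[2]]),[600,0,0]);print(r.x,np.round(r.fun,1))
E
python3 m.py|tail -8
python3 - <<'E'
import cv2
a=cv2.imread("pics/top0_raw.png"); b=cv2.imread("pics/scene0_raw.png")
f=lambda im,x,y,w,h,s:cv2.convertScaleAbs(cv2.resize(im[y:y+h,x:x+w],None,fx=s,fy=s,interpolation=cv2.INTER_CUBIC),alpha=1.5)
cv2.imwrite("pics/t2.png",f(a,245,150,40,65,9))
cv2.imwrite("pics/s2.png",f(b,220,165,50,60,9))
E
```

```text
knob [473.9 -31.9] [478.7 -28.8]
bar [596.6 -41.2] [601. -40.]
BL [690.   45.9] [694.1  49.5]
BR [ 667.  -151.4] [ 669.9 -144.5]
FL [457.3  73.1] [460.9  79.3]
FR [ 432.  -117.6] [ 437.7 -109.2]
[ 5.63094764e+02 -3.44987296e+01 -1.29676394e-01] [-0.9 -1.3 -0.2  0.2 -0.6 -0.6 -1.2 -0.7 -2.   0.1  0.7 -0.8  0.2  0.2
 -1.5 -2.2]
```

View pics/t2.png

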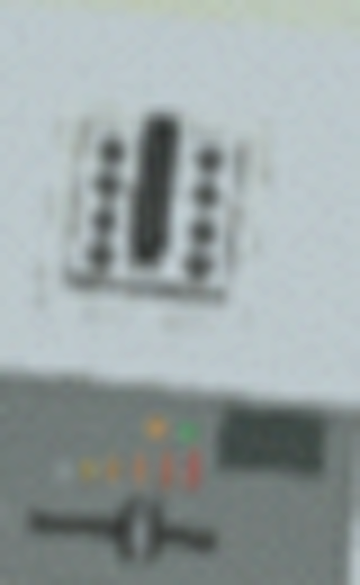

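View pics/s2.png

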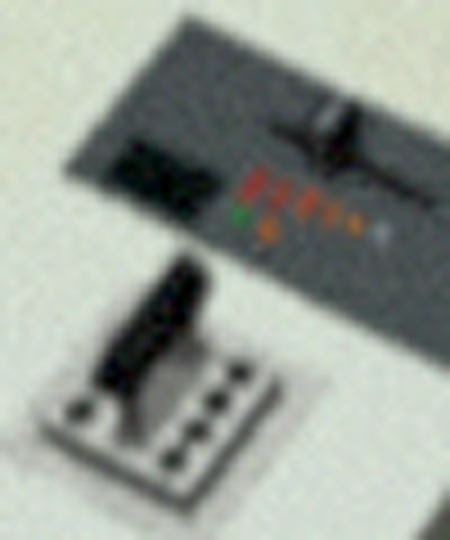

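```bash
python3 -m pendant '[{"x":0.24,"y":-0.235},{"x":0.48,"y":-0.47},{"x":0.72,"y":-0.705},{"x":0.96,"y":-0.94}]' && python3 -m pendant '[{"x":0.24,"y":-0.235},{"x":0.48,"y":-0.47},{"x":0.72,"y":-0.705},{"x":0.96,"y":-0.94}]' && python3 -m pendant '[{"x":0.24,"y":-0.235,"rz":0.13},{"x":0.48,"y":-0.47,"rz":0.26},{"x":0.72,"y":-0.705,"rz":0.39},{"x":0.96,"y":-0.94,"rz":0.52},{"x":0.96,"y":-0.94,"rz":0.643},{"x":0.96,"y":-0.94,"rz":0.643},{"x":0.96,"y":-0.94,"rz":0.643}]'
```

```text
invalid input
```

```bash
python3 -m pendant '[{"x":0.24,"y":-0.235,"z":0,"rx":0,"ry":0,"rz":0,"jaw":1},{"x":0.48,"y":-0.47,"z":0,"rx":0,"ry":0,"rz":0,"jaw":1},{"x":0.72,"y":-0.705,"z":0,"rx":0,"ry":0,"rz":0,"jaw":1},{"x":0.96,"y":-0.94,"z":0,"rx":0,"ry":0,"rz":0,"jaw":1}]'
```

```text
t: 0.7
eef_pos: [311.6, -396.2, 404.7]
tcp_rot: [3.142, -0.0, 0.374]
ft_force: [0.4, -0.8, -0.1]
opening: 1.0
```

```bash
python3 -m pendant '[{"x":0.24,"y":-0.235,"z":0,"rx":0,"ry":0,"rz":0,"jaw":1},{"x":0.48,"y":-0.47,"z":0,"rx":0,"ry":0,"rz":0,"jaw":1},{"x":0.72,"y":-0.705,"z":0,"rx":0,"ry":0,"rz":0,"jaw":1},{"x":0.96,"y":-0.94,"z":0,"rx":0,"ry":0,"rz":0,"jaw":1}]' && python3 -m pendant '[{"x":0.24,"y":-0.235,"z":0,"rx":0,"ry":0,"rz":0.13,"jaw":1},{"x":0.48,"y":-0.47,"z":0,"rx":0,"ry":0,"rz":0.26,"jaw":1},{"x":0.72,"y":-0.705,"z":0,"rx":0,"ry":0,"rz":0.39,"jaw":1},{"x":0.96,"y":-0.94,"z":0,"rx":0,"ry":0,"rz":0.52,"jaw":1},{"x":0.96,"y":-0.94,"z":0,"rx":0,"ry":0,"rz":0.643,"jaw":1},{"x":0.96,"y":-0.94,"z":0,"rx":0,"ry":0,"rz":0.643,"jaw":1}]'; cat > snap.py <<'E'
import sys,cv2
from cell import env
i=sys.argv[1]
f=lambda im,x,y,w,h,s:cv2.convertScaleAbs(cv2.resize(im[y:y+h,x:x+w,::-1],None,fx=s,fy=s,interpolation=cv2.INTER_CUBIC),alpha=1.5)
for n in sys.argv[2:]:
    im=env.read_camera(n)["img"]; cv2.imwrite(f"pics/{n}{i}_raw.png",im[:,:,::-1])
    cv2.imwrite(f"pics/{n}{i}.png", f(im,180,110,130,120,5) if n=="scene" else f(im,205,130,110,110,5))
s=env.state(); print({k:s[k].round(3).tolist() for k in("eef_pos","tcp_rot","joints","ft_force")},s["t"])
E
python3 snap.py 1 scene top
```

```text
t: 1.2
eef_pos: [394.0, -212.2, 404.8]
tcp_rot: [3.141, -0.0, 0.375]
ft_force: [0.4, -1.1, -0.6]
opening: 0.998
t: 1.95
eef_pos: [476.0, -29.4, 404.6]
tcp_rot: [3.141, 0.0, -0.128]
ft_force: [0.8, -0.4, -0.0]
opening: 0.999
{'eef_pos': [475.852, -30.092, 404.695], 'tcp_rot': [3.141, 0.0, -0.128], 'joints': [-0.202, 0.281, 1.91, -0.0, 0.951, 1.498], 'ft_force': [-0.312, -0.371, 0.166]} 2.05
```

View pics/scene1.png

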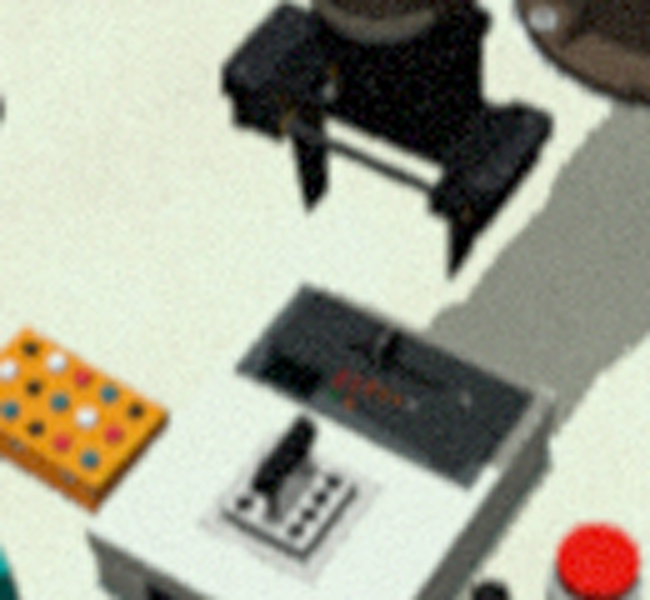

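View pics/top1.png

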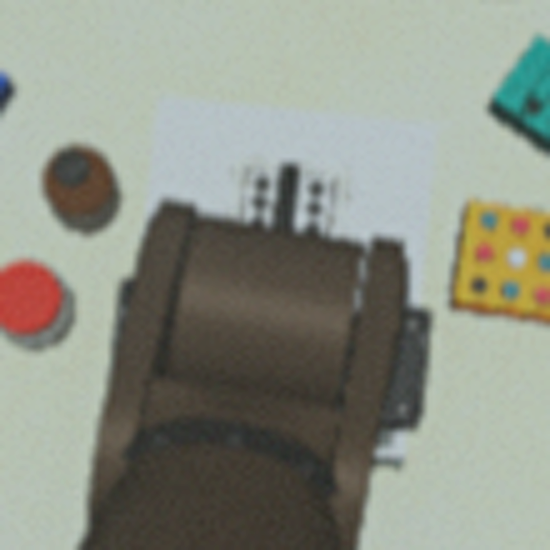

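```bash
python3 - <<'E'
from h import *
import numpy as np
for sgn in(1,-1):
  for off in (47.5,53,59.5):
    P=[475.9+sgn*off*np.sin(.128),-30.1+sgn*off*np.cos(.128),214.7]
    print(sgn,off,((proj("scene",P)[0]-[180,110]+.5)*5-.5).round(0))
print(z("s",(385,343),(180,110),5), proj("scene",[476,-30,108]))
E
```

```text
1 47.5 [453. 261.]
1 53 [461. 265.]
1 59.5 [470. 269.]
-1 47.5 [318. 198.]
-1 53 [311. 194.]
-1 59.5 [302. 190.]
[256.6 178.2] [[257.0891139  176.83691687]]
```

```bash
sed -i 's/^S=.*/S=lambda *p:z("scene",p,(190,160),6)-np.array([-0.9,1.8])/' m.py; python3 m.py
```

```text
BL [688.8  48.1  81. ] 0.6
BR [ 664.8 -147.5   81.5] 1.0
FL [455.7  76.6  81.8] 1.0
FR [ 430.3 -113.8   79.2] 1.2
bar [597.1 -39.9 141.4] 0.4
knob [473.  -30.1 110. ] 0.5
bF [570.7 -37.9 141.1] 0.1
bB [623.6 -42.1 145.4] 0.7
[ 5.59367775e+02 -3.45145871e+01  7.90840734e+01 -1.30005361e-01] [-0.9 -0.3 -0.6  1.1 -0.6  0.5 -1.5  0.3 -2.   1.2  0.2  0.3  0.2  1.3
 -1.9 -1.1]
well 599.0302228276308 -39.70016543960323 track centre 475.0850729818032 -23.49523317515557
knob [473.9 -31.9] [471.  -29.1]
bar [596.6 -41.2] [594.1 -40.3]
BL [690.   45.9] [687.7  49.4]
BR [ 667.  -151.4] [ 663.  -145.2]
FL [457.3  73.1] [453.1  79.3]
FR [ 432.  -117.6] [ 429.5 -109.8]
[ 5.59539721e+02 -3.43873525e+01 -1.29974096e-01] [-0.9 -0.4 -0.6  1.  -0.6  0.4 -1.5  0.2 -2.1  1.1  0.2  0.2  0.1  1.3
 -1.9 -1.2]
```

```bash
python3 -m pendant '[{"x":-0.02,"y":0,"z":0.25,"rx":0,"ry":0,"rz":0,"jaw":1},{"x":-0.02,"y":0,"z":0.5,"rx":0,"ry":0,"rz":0,"jaw":0.7},{"x":-0.02,"y":0,"z":0.7,"rx":0,"ry":0,"rz":0,"jaw":0.6},{"x":-0.02,"y":0,"z":0.8,"rx":0,"ry":0,"rz":0,"jaw":0.6},{"x":-0.02,"y":0,"z":0.858,"rx":0,"ry":0,"rz":0,"jaw":0.6},{"x":-0.02,"y":0,"z":0.858,"rx":0,"ry":0,"rz":0,"jaw":0.6}]'; python3 snap.py 2 scene
```

```text
t: 2.8
eef_pos: [473.0, -29.8, 275.9]
tcp_rot: [3.142, 0.0, -0.13]
ft_force: [-0.2, 0.2, 0.0]
opening: 0.612
{'eef_pos': [473.085, -29.758, 276.325], 'tcp_rot': [3.142, -0.0, -0.13], 'joints': [-0.202, 0.474, 2.054, -0.0, 0.614, 1.499], 'ft_force': [-0.445, -0.678, 0.358]} 2.85
```

View pics/scene2.png

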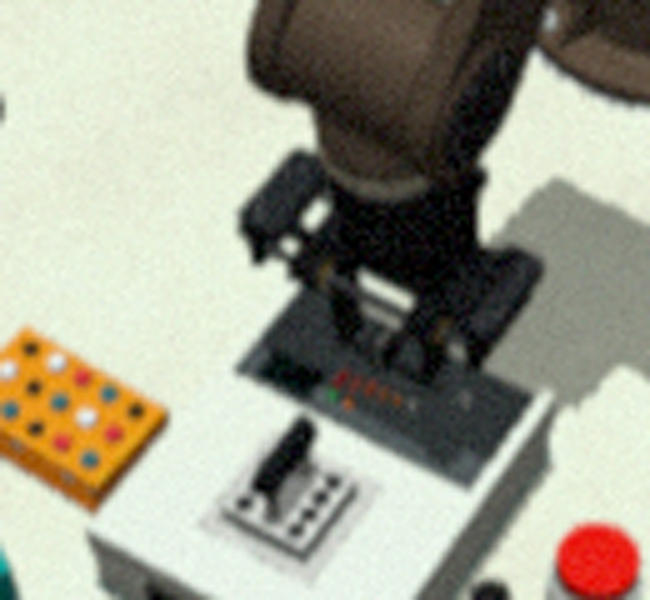

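The fingers at (345,320) and (430,360) straddle the cap at (392,345). I'll close them.

```bash
python3 -m pendant '[{"x":0,"y":0,"z":0,"rx":0,"ry":0,"rz":0,"jaw":0},{"x":0,"y":0,"z":0,"rx":0,"ry":0,"rz":0,"jaw":0},{"x":0,"y":0,"z":0,"rx":0,"ry":0,"rz":0,"jaw":0},{"x":0,"y":0,"z":0,"rx":0,"ry":0,"rz":0,"jaw":0},{"x":0,"y":0,"z":0,"rx":0,"ry":0,"rz":0,"jaw":0}]'
```

```text
t: 3.48
eef_pos: [473.0, -29.5, 276.1]
tcp_rot: [3.141, -0.0, -0.13]
ft_force: [-0.5, -1.2, 2.2]
opening: 0.146
```

```bash
python3 -m pendant '[{"x":0,"y":-0.05,"z":0,"rx":0,"ry":0,"rz":0,"jaw":0},{"x":0,"y":-0.1,"z":0,"rx":0,"ry":0,"rz":0,"jaw":0},{"x":0,"y":-0.15,"z":0,"rx":0,"ry":0,"rz":0,"jaw":0},{"x":0,"y":-0.18,"z":0,"rx":0,"ry":0,"rz":0,"jaw":0},{"x":0,"y":-0.19,"z":0,"rx":0,"ry":0,"rz":0,"jaw":0},{"x":0,"y":-0.19,"z":0,"rx":0,"ry":0,"rz":0,"jaw":0}]'; python3 -m pendant '[{"x":0,"y":-0.01,"z":0,"rx":0,"ry":0,"rz":0,"jaw":0},{"x":0,"y":-0.01,"z":0,"rx":0,"ry":0,"rz":0,"jaw":0}]'
```

```text
t: 4.22
eef_pos: [476.7, -1.0, 276.1]
tcp_rot: [-3.141, -0.0, -0.13]
ft_force: [-0.6, 1.8, 5.9]
opening: 0.144
t: 4.47
eef_pos: [476.9, -0.1, 276.1]
tcp_rot: [3.141, -0.0, -0.13]
ft_force: [-1.7, -6.0, 5.1]
opening: 0.145
```

```bash
python3 -m pendant '[{"x":0,"y":-0.01,"z":0,"rx":0,"ry":0,"rz":0,"jaw":0},{"x":0,"y":-0.01,"z":0,"rx":0,"ry":0,"rz":0,"jaw":0}]'; python3 -m pendant '[{"x":0,"y":-0.01,"z":0,"rx":0,"ry":0,"rz":0,"jaw":0},{"x":0,"y":-0.01,"z":0,"rx":0,"ry":0,"rz":0,"jaw":0}]'; python3 snap.py 3 scene
```

```text
t: 4.72
eef_pos: [477.0, 0.4, 276.1]
tcp_rot: [3.139, 0.0, -0.13]
ft_force: [-4.1, -19.2, 5.4]
opening: 0.142
t: 4.97
eef_pos: [477.2, 1.5, 276.1]
tcp_rot: [3.139, 0.0, -0.13]
ft_force: [-4.7, -24.1, 5.6]
opening: 0.143
{'eef_pos': [477.251, 1.507, 276.087], 'tcp_rot': [3.139, -0.0, -0.13], 'joints': [-0.135, 0.478, 2.046, -0.005, 0.618, 1.57], 'ft_force': [-4.273, -23.058, 5.857]} 5.025
```

View pics/scene3.png

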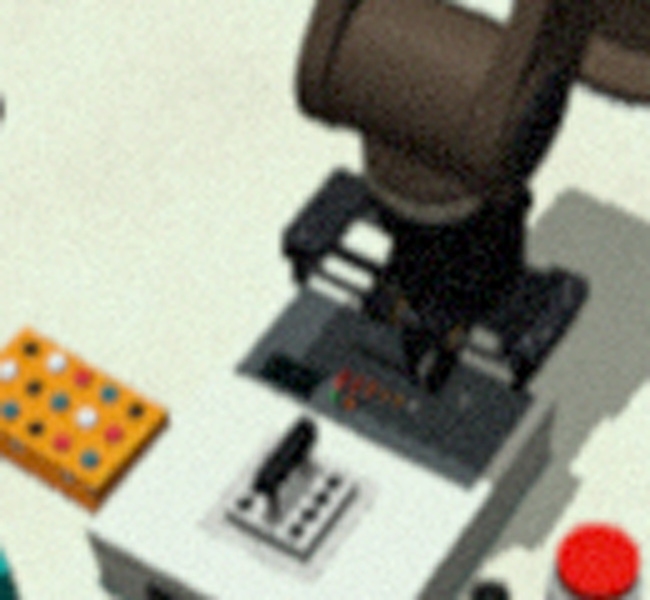

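```bash
python3 -m pendant '[{"x":0,"y":0.01,"z":0,"rx":0,"ry":0,"rz":0,"jaw":0.1},{"x":0,"y":0.02,"z":0,"rx":0,"ry":0,"rz":0,"jaw":0.4},{"x":0,"y":0.02,"z":0,"rx":0,"ry":0,"rz":0,"jaw":0.6},{"x":0,"y":0.02,"z":-0.1,"rx":0,"ry":0,"rz":0,"jaw":0.6},{"x":0,"y":0.02,"z":-0.35,"rx":0,"ry":0,"rz":0,"jaw":0.7},{"x":0,"y":0.02,"z":-0.6,"rx":0,"ry":0,"rz":0,"jaw":0.7},{"x":0.3,"y":0.08,"z":-0.7,"rx":0,"ry":0,"rz":0,"jaw":0.7},{"x":0.6,"y":0.14,"z":-0.7,"rx":0,"ry":0,"rz":0,"jaw":0.7},{"x":0.825,"y":0.19,"z":-0.7,"rx":0,"ry":0,"rz":0,"jaw":0.7},{"x":0.825,"y":0.19,"z":-0.7,"rx":0,"ry":0,"rz":0,"jaw":0.7}]'; python3 snap.py 4 scene
```

```text
t: 6.28
eef_pos: [597.6, -41.5, 380.1]
tcp_rot: [-3.142, 0.0, -0.131]
ft_force: [-0.6, 0.6, -0.3]
opening: 0.7
{'eef_pos': [596.456, -41.06, 380.152], 'tcp_rot': [-3.141, 0.001, -0.13], 'joints': [-0.179, 0.478, 1.656, 0.0, 1.009, 1.522], 'ft_force': [-0.726, -0.407, -0.606]} 6.325
```

View pics/scene4.png

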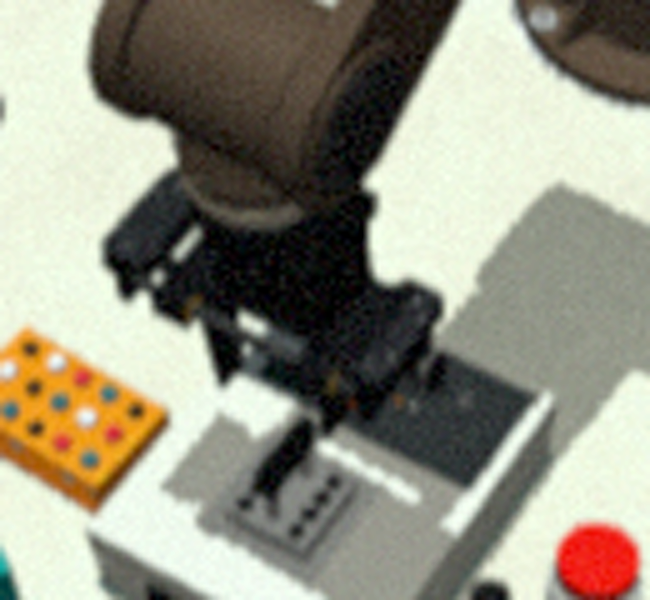

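The slider now sits at (435,375), at the left end of its track. The heater hasn't visibly moved. I'll go down over the handle.

```bash
python3 -m pendant '[{"x":0,"y":0,"z":0.15,"rx":0,"ry":0,"rz":0,"jaw":0.7},{"x":0,"y":0,"z":0.3,"rx":0,"ry":0,"rz":0,"jaw":0.6},{"x":0,"y":0,"z":0.42,"rx":0,"ry":0,"rz":0,"jaw":0.6},{"x":0,"y":0,"z":0.48,"rx":0,"ry":0,"rz":0,"jaw":0.6},{"x":0,"y":0,"z":0.48,"rx":0,"ry":0,"rz":0,"jaw":0.6}]'; python3 snap.py 5 scene
```

```text
t: 6.95
eef_pos: [595.9, -40.8, 308.9]
tcp_rot: [3.142, 0.001, -0.13]
ft_force: [0.0, -0.1, -1.1]
opening: 0.601
{'eef_pos': [596.131, -40.861, 309.415], 'tcp_rot': [3.142, -0.0, -0.13], 'joints': [-0.179, 0.561, 1.726, -0.0, 0.854, 1.522], 'ft_force': [-0.159, 0.274, 0.206]} 7.0
```

View pics/scene5.png

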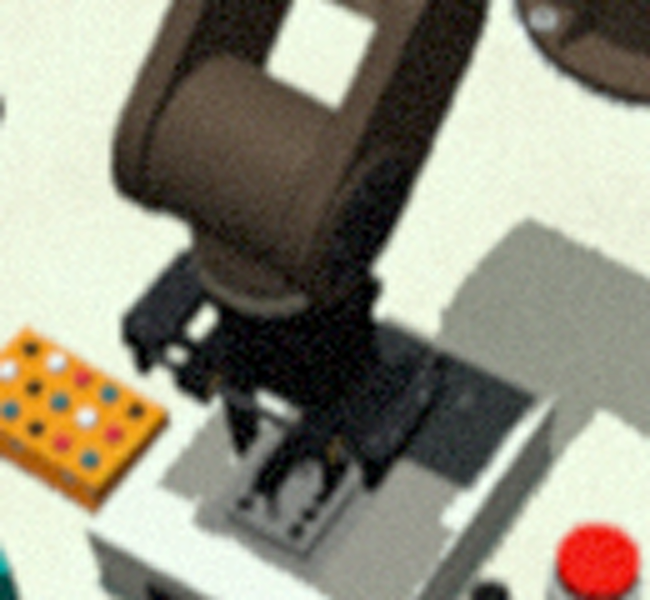

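```bash
python3 -m pendant '[{"x":0,"y":0,"z":0,"rx":0,"ry":0,"rz":0,"jaw":0.3},{"x":0,"y":0,"z":0,"rx":0,"ry":0,"rz":0,"jaw":0},{"x":0,"y":0,"z":0,"rx":0,"ry":0,"rz":0,"jaw":0},{"x":0,"y":0,"z":0,"rx":0,"ry":0,"rz":0,"jaw":0},{"x":0,"y":0,"z":0,"rx":0,"ry":0,"rz":0,"jaw":0}]'; python3 snap.py 6 scene
```

```text
t: 7.62
eef_pos: [596.3, -40.9, 309.1]
tcp_rot: [-3.141, -0.0, -0.131]
ft_force: [0.4, 1.2, 1.4]
opening: 0.145
{'eef_pos': [596.324, -40.904, 309.05], 'tcp_rot': [-3.141, -0.0, -0.131], 'joints': [-0.179, 0.562, 1.726, 0.0, 0.854, 1.522], 'ft_force': [0.608, 1.959, 0.047]} 7.675
```

View pics/scene6.png

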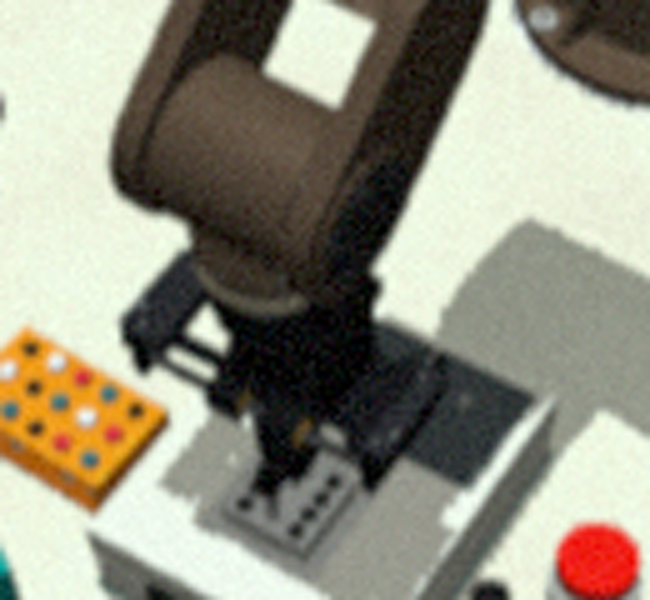

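```bash
cat > rock.py <<'E'
import numpy as np
# planar heater frame (y left, z up); nose height 70, block origin z0=50, TCP y=0,z=309
def run(seq,p):
    # pose: TCP (y,z), lean th (left positive)
    y,z,t=0.,309.,0.; b=np.array([0,50.])
    for tt in seq:
        d=tt-t; s=np.sign(d)             # turning left -> pivot left
        P=np.array([s*p,70.])
        c,sn=np.cos(d),np.sin(d)
        rot=lambda v:P+np.array([c*(v[0]-P[0])+sn*(v[1]-P[1]), -sn*(v[0]-P[0])+c*(v[1]-P[1])])
        n=rot(np.array([y,z])); b=rot(b)
        D=n-np.array([y,z])
        # tool axes at start (lean t): tool z = down leaning; tool y = -heater y
        ct,st=np.cos(t),np.sin(t)
        up=np.array([st,ct]); left=np.array([ct,-st])
        print(f"to {tt:+.3f}: y={-D@left/150:+.4f} z={-D@up/150:+.4f} rx={-d/np.radians(45):+.4f}  tcp dy={n[0]:.1f} z={n[1]:.1f} block y={b[0]:.1f} z={b[1]:.2f}")
        y,z=n;t=tt
t=.085
run([t,-t]*4,25)
E
python3 rock.py
```

```text
to +0.085: y=-0.1359 z=-0.0084 rx=-0.1082  tcp dy=20.4 z=310.3 block y=-1.6 z=52.19
to -0.085: y=+0.2767 z=-0.0046 rx=+0.2165  tcp dy=-20.9 z=314.5 block y=1.1 z=56.41
to +0.085: y=-0.2815 z=-0.0044 rx=-0.2165  tcp dy=21.1 z=318.7 block y=-0.9 z=60.65
to -0.085: y=+0.2863 z=-0.0038 rx=+0.2165  tcp dy=-21.6 z=322.9 block y=0.3 z=64.87
to +0.085: y=-0.2911 z=-0.0036 rx=-0.2165  tcp dy=21.8 z=327.2 block y=-0.2 z=69.11
to -0.085: y=+0.2959 z=-0.0030 rx=+0.2165  tcp dy=-22.4 z=331.4 block y=-0.4 z=73.33
to +0.085: y=-0.3007 z=-0.0028 rx=-0.2165  tcp dy=22.5 z=335.6 block y=0.6 z=77.57
to -0.085: y=+0.3055 z=-0.0022 rx=+0.2165  tcp dy=-23.1 z=339.9 block y=-1.1 z=81.79
```

```bash
python3 -m pendant '[{"x":0,"y":-0.034,"z":-0.003,"rx":-0.027,"ry":0,"rz":0,"jaw":0},{"x":0,"y":-0.068,"z":-0.005,"rx":-0.054,"ry":0,"rz":0,"jaw":0},{"x":0,"y":-0.102,"z":-0.007,"rx":-0.081,"ry":0,"rz":0,"jaw":0},{"x":0,"y":-0.136,"z":-0.0084,"rx":-0.108,"ry":0,"rz":0,"jaw":0},{"x":0,"y":-0.136,"z":-0.0084,"rx":-0.108,"ry":0,"rz":0,"jaw":0}]'; python3 snap.py 7 scene top; python3 -c "
from cell import env;print(env.state()['moment'])"
```

```text
t: 8.3
eef_pos: [599.0, -20.2, 310.4]
tcp_rot: [3.057, -0.0, -0.13]
ft_force: [0.1, 0.9, -0.3]
opening: 0.149
{'eef_pos': [598.958, -20.475, 310.461], 'tcp_rot': [3.057, -0.0, -0.13], 'joints': [-0.133, 0.563, 1.719, -0.111, 0.862, 1.641], 'ft_force': [0.613, 0.765, -0.294]} 8.4
[ 0.64094357  0.01816078 -0.0893594 ]
```

View pics/scene7.png

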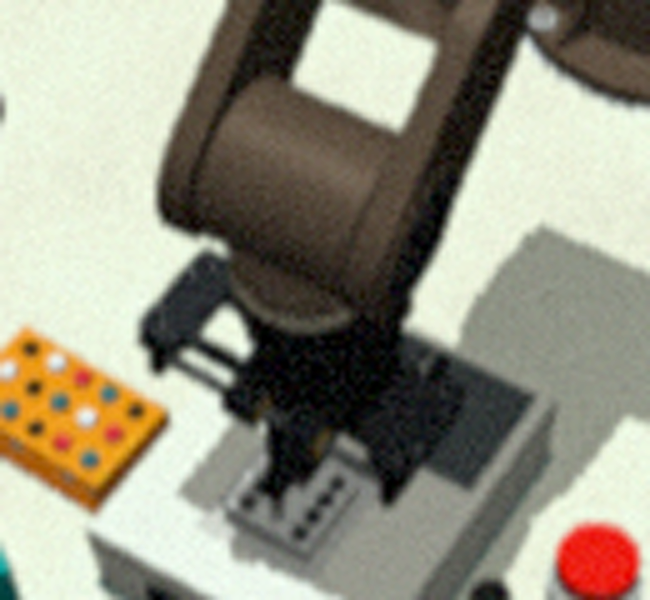

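```bash
python3 -m pendant '[{"x":0,"y":0.05,"z":-0.004,"rx":0.039,"ry":0,"rz":0,"jaw":0},{"x":0,"y":0.1,"z":-0.007,"rx":0.078,"ry":0,"rz":0,"jaw":0},{"x":0,"y":0.15,"z":-0.008,"rx":0.117,"ry":0,"rz":0,"jaw":0},{"x":0,"y":0.2,"z":-0.007,"rx":0.156,"ry":0,"rz":0,"jaw":0},{"x":0,"y":0.24,"z":-0.006,"rx":0.188,"ry":0,"rz":0,"jaw":0},{"x":0,"y":0.277,"z":-0.0046,"rx":0.2165,"ry":0,"rz":0,"jaw":0},{"x":0,"y":0.277,"z":-0.0046,"rx":0.2165,"ry":0,"rz":0,"jaw":0}]'; python3 snap.py 8 scene;  python3 -c "
from cell import env;print(env.state()['moment'])"
```

```text
t: 9.28
eef_pos: [593.5, -61.9, 315.0]
tcp_rot: [-3.056, -0.0, -0.13]
ft_force: [-0.3, 2.7, 6.9]
opening: 0.145
{'eef_pos': [593.511, -61.842, 315.09], 'tcp_rot': [-3.056, -0.0, -0.13], 'joints': [-0.226, 0.553, 1.724, 0.111, 0.875, 1.404], 'ft_force': [-0.733, 1.565, 5.393]} 9.325
[ 0.38800431  0.44637165 -0.01132229]
```

View pics/scene8.png

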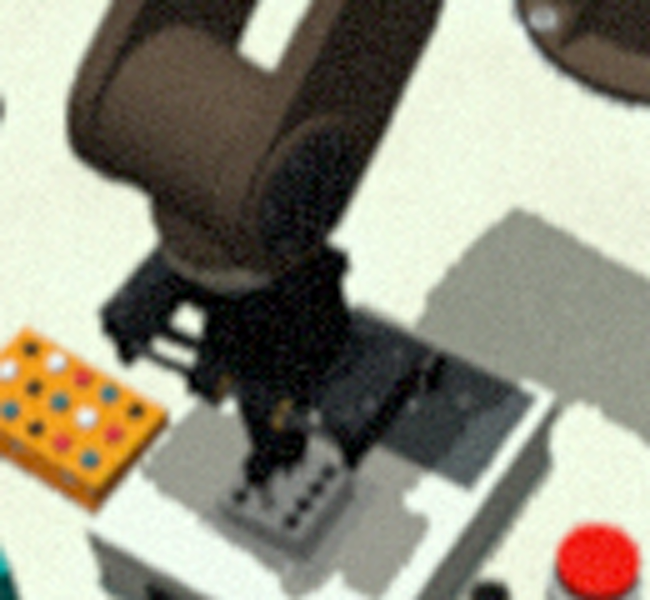

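```bash
python3 -m pendant '[{"x":0,"y":-0.05,"z":-0.004,"rx":-0.039,"ry":0,"rz":0,"jaw":0},{"x":0,"y":-0.1,"z":-0.007,"rx":-0.078,"ry":0,"rz":0,"jaw":0},{"x":0,"y":-0.15,"z":-0.008,"rx":-0.117,"ry":0,"rz":0,"jaw":0},{"x":0,"y":-0.2,"z":-0.007,"rx":-0.156,"ry":0,"rz":0,"jaw":0},{"x":0,"y":-0.24,"z":-0.006,"rx":-0.188,"ry":0,"rz":0,"jaw":0},{"x":0,"y":-0.2815,"z":-0.0044,"rx":-0.2165,"ry":0,"rz":0,"jaw":0},{"x":0,"y":-0.2815,"z":-0.0044,"rx":-0.2165,"ry":0,"rz":0,"jaw":0}]'; python3 -c "
from cell import env;print(env.state()['moment'])"; python3 -m pendant '[{"x":0,"y":0.05,"z":-0.004,"rx":0.039,"ry":0,"rz":0,"jaw":0},{"x":0,"y":0.1,"z":-0.007,"rx":0.078,"ry":0,"rz":0,"jaw":0},{"x":0,"y":0.15,"z":-0.008,"rx":0.117,"ry":0,"rz":0,"jaw":0},{"x":0,"y":0.2,"z":-0.007,"rx":0.156,"ry":0,"rz":0,"jaw":0},{"x":0,"y":0.24,"z":-0.006,"rx":0.188,"ry":0,"rz":0,"jaw":0},{"x":0,"y":0.286,"z":-0.0038,"rx":0.2165,"ry":0,"rz":0,"jaw":0},{"x":0,"y":0.286,"z":-0.0038,"rx":0.2165,"ry":0,"rz":0,"jaw":0}]'; python3 snap.py 9 scene
```

```text
t: 10.2
eef_pos: [599.0, -19.8, 318.9]
tcp_rot: [3.056, 0.0, -0.13]
ft_force: [-0.6, -0.3, -0.6]
opening: 0.146
[ 0.4732785   0.1743984  -0.08092395]
t: 11.08
eef_pos: [593.4, -62.8, 323.3]
tcp_rot: [-3.055, 0.0, -0.131]
ft_force: [-1.7, 1.4, 1.3]
opening: 0.143
{'eef_pos': [593.383, -62.669, 323.351], 'tcp_rot': [-3.056, -0.0, -0.131], 'joints': [-0.228, 0.542, 1.717, 0.109, 0.893, 1.405], 'ft_force': [-1.288, 1.978, 1.617]} 11.125
```

View pics/scene9.png

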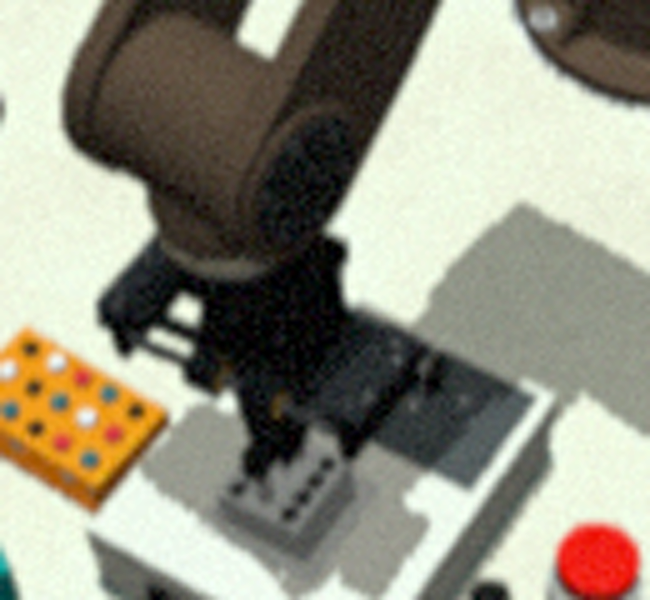

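The block's side now shows below its top plate at about (265,540), so it is rising, and the heater hasn't moved. I'll continue.

```bash
python3 -m pendant '[{"x":0,"y":-0.05,"z":-0.004,"rx":-0.039,"ry":0,"rz":0,"jaw":0},{"x":0,"y":-0.1,"z":-0.007,"rx":-0.078,"ry":0,"rz":0,"jaw":0},{"x":0,"y":-0.15,"z":-0.008,"rx":-0.117,"ry":0,"rz":0,"jaw":0},{"x":0,"y":-0.2,"z":-0.007,"rx":-0.156,"ry":0,"rz":0,"jaw":0},{"x":0,"y":-0.25,"z":-0.006,"rx":-0.188,"ry":0,"rz":0,"jaw":0},{"x":0,"y":-0.291,"z":-0.0036,"rx":-0.2165,"ry":0,"rz":0,"jaw":0},{"x":0,"y":-0.291,"z":-0.0036,"rx":-0.2165,"ry":0,"rz":0,"jaw":0}]'; python3 -c "
from cell import env;print(env.state()['moment'])"; python3 -m pendant '[{"x":0,"y":0.05,"z":-0.004,"rx":0.039,"ry":0,"rz":0,"jaw":0},{"x":0,"y":0.1,"z":-0.007,"rx":0.078,"ry":0,"rz":0,"jaw":0},{"x":0,"y":0.15,"z":-0.008,"rx":0.117,"ry":0,"rz":0,"jaw":0},{"x":0,"y":0.2,"z":-0.007,"rx":0.156,"ry":0,"rz":0,"jaw":0},{"x":0,"y":0.25,"z":-0.006,"rx":0.188,"ry":0,"rz":0,"jaw":0},{"x":0,"y":0.296,"z":-0.003,"rx":0.2165,"ry":0,"rz":0,"jaw":0},{"x":0,"y":0.296,"z":-0.003,"rx":0.2165,"ry":0,"rz":0,"jaw":0}]'; python3 snap.py 10 scene
```

```text
t: 12.0
eef_pos: [599.2, -19.0, 327.1]
tcp_rot: [3.056, 0.0, -0.129]
ft_force: [0.5, 0.6, -6.7]
opening: 0.146
[-0.20176992  0.10826366 -0.21683083]
t: 12.88
eef_pos: [593.3, -63.4, 332.1]
tcp_rot: [-3.055, -0.0, -0.131]
ft_force: [-1.5, 5.6, 1.8]
opening: 0.145
{'eef_pos': [593.305, -63.264, 332.135], 'tcp_rot': [-3.055, -0.0, -0.131], 'joints': [-0.229, 0.532, 1.709, 0.109, 0.912, 1.405], 'ft_force': [-1.573, 5.141, 1.418]} 12.925
```

View pics/scene10.png

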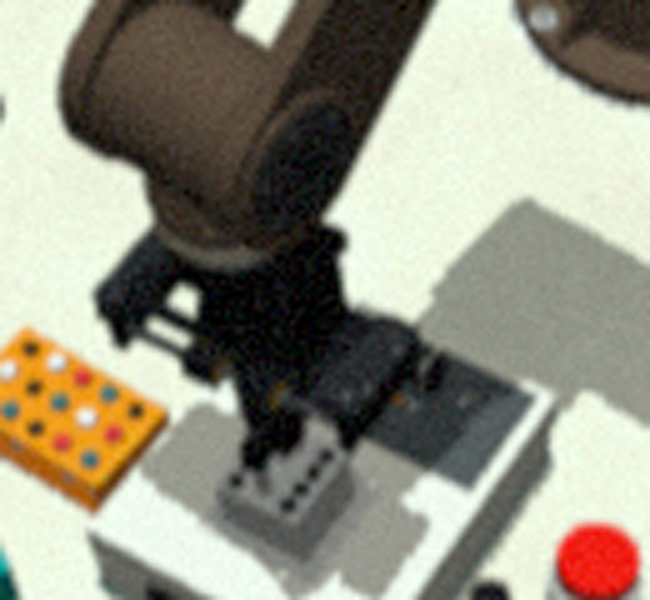

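```bash
python3 -m pendant '[{"x":0,"y":-0.05,"z":-0.004,"rx":-0.039,"ry":0,"rz":0,"jaw":0},{"x":0,"y":-0.1,"z":-0.007,"rx":-0.078,"ry":0,"rz":0,"jaw":0},{"x":0,"y":-0.15,"z":-0.008,"rx":-0.117,"ry":0,"rz":0,"jaw":0},{"x":0,"y":-0.2,"z":-0.007,"rx":-0.156,"ry":0,"rz":0,"jaw":0},{"x":0,"y":-0.25,"z":-0.006,"rx":-0.188,"ry":0,"rz":0,"jaw":0},{"x":0,"y":-0.3,"z":-0.003,"rx":-0.2165,"ry":0,"rz":0,"jaw":0},{"x":0,"y":-0.3,"z":-0.003,"rx":-0.2165,"ry":0,"rz":0,"jaw":0}]'; python3 -c "
from cell import env;print(env.state()['moment'])"; python3 -m pendant '[{"x":0,"y":0.05,"z":-0.008,"rx":0.036,"ry":0,"rz":0,"jaw":0},{"x":0,"y":0.1,"z":-0.012,"rx":0.072,"ry":0,"rz":0,"jaw":0},{"x":0,"y":0.15,"z":-0.014,"rx":0.108,"ry":0,"rz":0,"jaw":0},{"x":0,"y":0.15,"z":-0.014,"rx":0.108,"ry":0,"rz":0,"jaw":0}]'; python3 snap.py 11 scene
```

```text
t: 13.8
eef_pos: [599.3, -19.0, 335.7]
tcp_rot: [3.054, 0.0, -0.129]
ft_force: [-1.7, -6.8, -4.9]
opening: 0.144
[-1.8003453   0.25453648 -0.05864857]
t: 14.3
eef_pos: [596.3, -41.1, 339.8]
tcp_rot: [3.141, -0.0, -0.131]
ft_force: [0.1, 0.6, -4.3]
opening: 0.147
{'eef_pos': [596.354, -40.827, 339.763], 'tcp_rot': [3.141, -0.0, -0.13], 'joints': [-0.179, 0.523, 1.699, -0.001, 0.919, 1.523], 'ft_force': [-0.135, 0.002, -4.122]} 14.35
```

View pics/scene11.png

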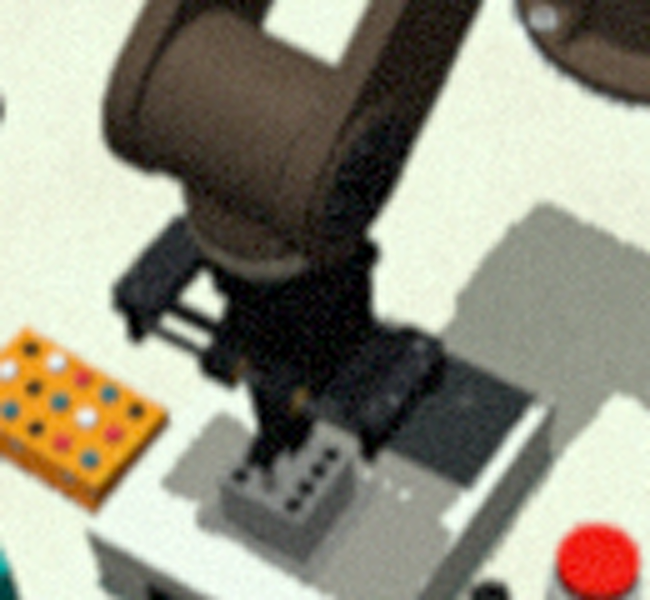

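The force is now -4.1 N in z, about the block's own weight, and there is no side force, so it is free. I'll lift it 20 mm straight up.

```bash
python3 -m pendant '[{"x":0,"y":0,"z":-0.02,"rx":0,"ry":0,"rz":0,"jaw":0},{"x":0,"y":0,"z":-0.05,"rx":0,"ry":0,"rz":0,"jaw":0},{"x":0,"y":0,"z":-0.08,"rx":0,"ry":0,"rz":0,"jaw":0},{"x":0,"y":0,"z":-0.11,"rx":0,"ry":0,"rz":0,"jaw":0},{"x":0,"y":0,"z":-0.13,"rx":0,"ry":0,"rz":0,"jaw":0},{"x":0,"y":0,"z":-0.13,"rx":0,"ry":0,"rz":0,"jaw":0},{"x":0,"y":0,"z":-0.13,"rx":0,"ry":0,"rz":0,"jaw":0},{"x":0,"y":0,"z":-0.13,"rx":0,"ry":0,"rz":0,"jaw":0}]'; python3 snap.py 12 scene top
```

```text
t: 15.35
eef_pos: [596.3, -40.9, 359.0]
tcp_rot: [3.142, 0.0, -0.13]
ft_force: [-0.1, -0.9, -3.5]
opening: 0.147
{'eef_pos': [596.323, -40.87, 359.06], 'tcp_rot': [3.142, 0.0, -0.13], 'joints': [-0.179, 0.501, 1.679, -0.0, 0.962, 1.522], 'ft_force': [0.778, -0.016, -2.691]} 15.45
```

View pics/scene12.png

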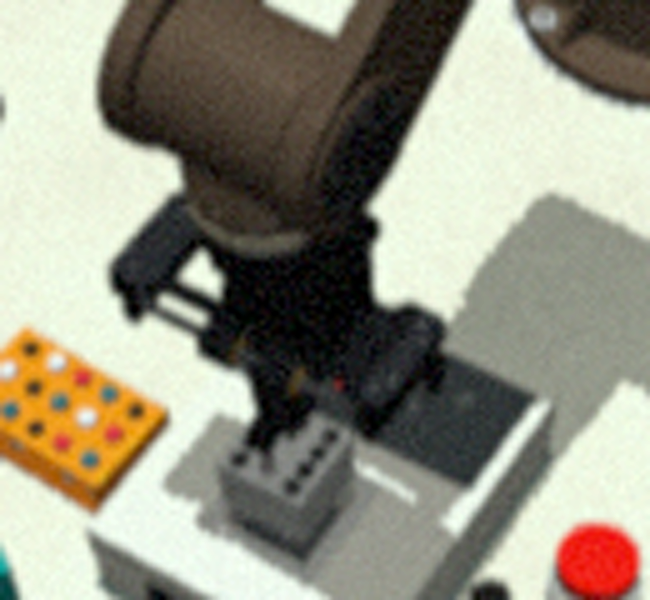

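View pics/top12.png

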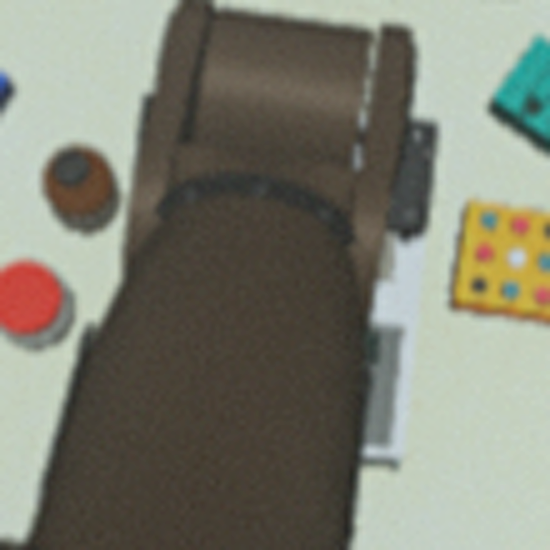

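```bash
python3 - <<'E'
from h import *
c,s=np.cos(-.13),np.sin(-.13)
im=cv2.imread("pics/scene12_raw.png"); S=9
o=(215,185); w,h=60,55
v=cv2.convertScaleAbs(cv2.resize(im[o[1]:o[1]+h,o[0]:o[0]+w],None,fx=S,fy=S,interpolation=cv2.INTER_CUBIC),alpha=2)
def P(a,b,zz): 
    p=proj("scene",[596.3+c*a-s*b,-40.9+s*a+c*b,zz])[0]+[-.9,1.8]
    return tuple(int(k) for k in ((p-o+.5)*S-.5))
for zz,col in((145,(0,255,0)),(100,(0,0,255))):
    q=[P(a,b,zz) for a,b in((30,30),(30,-30),(-30,-30),(-30,30))]
    for i in range(4): cv2.line(v,q[i],q[(i+1)%4],col,1)
q=[P(a,b,80) for a,b in((31.5,31.5),(31.5,-31.5),(-31.5,-31.5),(-31.5,31.5))]
for i in range(4): cv2.line(v,q[i],q[(i+1)%4],(255,255,0),1)
cv2.imwrite("pics/chk.png",v)
E
```

```text
(no output)
```

View pics/chk.png

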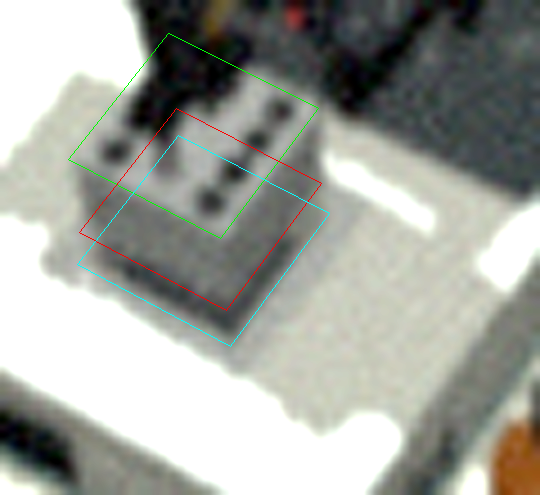

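The drawn model matches the picture. The block is level, its underside sits on the red outline about 20 mm above the heater top, and the dark well mouth shows beneath it. I'll hand in.

```bash
python3 - <<'E'
from cell import env
s=env.state(); print(s["t"],abs(s["qvel"]).max(),s["ft_force"],s["opening"])
print(env.job_done())
E
```

```text
15.45 0.003184186266759596 [ 0.77763964 -0.01559589 -2.69136417] 0.14757816121731926
the job is handed in; nothing more can be done
None
```

I slid the heat control to off, rocked the block free in seven alternating swings, and handed the job in at about 15.5 s. The gripper is still holding the block level above its well; no verdict was reported.

- **Heat control:** I gripped the slider cap and slid it about 30 mm left to its end stop. It pushed back with about 24 N there, and later pictures show the cap at the left end.
- **Rocking:** Each swing went to ±0.085 rad with about 4 mm of rise. The readings taken at the ends of the swings stayed below about 7 N. The heater and the neighbouring jar, bottle and rack show no visible shift in the pictures.
- **Final checks:** From the arm's rise, the block's underside should be about 20 mm above the heater top, and the projected outline in the scene picture agrees to within a few mm. The tool is vertical to within about 0.001 rad. The arm is still, and the opening (14 mm) matches the bar's thickness. The vertical force read between -2.7 and -4.1 N after release, roughly the block's weight.
- **Disagreements:** The scene camera was off by about 2 px, which read heights roughly 7 mm low. I corrected it against the fingertip position, and the heights then agreed with the text. At the end the arm hid most of the heater in the top view, so the final heater check rests on the scene view. The beaker, slide box, timer and spatula were not rechecked at the end.

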